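Set the sash clamp up to the stool top

TASK

Close the sash clamp on the slatted stool top: squeeze the sliding jaw's release lever against its fixed grip and keep it squeezed while you slide the jaw along the bar, pushing the stool top ahead of it until it is pressed home, firmly but gently, against the soft pad of the clamp's screw. Then let go of the lever and draw the jaw back only as far as the first notch where its pawl drops in and locks, with the stool top left up against the pad and flat on its bearers, and the other things on the bench left alone.

Things in the scene. Friction and masses are not known exactly. Their poses are not given: they have to be found in the camera images.
- clamp: Bar clamp fixed on the bench: aluminium bar 615 mm long, 32 wide, top 38 high, along its own y. Origin on the bench under the bar's centreline; +y towards the fixed head with the screw, -y towards the tail. Square notches 7.5 mm wide, 5 deep, every 12 mm across the bar's top. Wooden bearers, 28 mm wide, 40 high, parallel to the bar at x = -85 and +85 mm, from y = -60 to 310 mm.
- head: Fixed head casting at the bar's end, 46 x 46 mm, 75 high; origin at its underside in its face that looks along -y to the jaw; axes as the clamp's. Carries the screw, whose 31 mm round pad (axis 54 mm up) has a rubber cap giving 0.2 mm per N, 6 mm at most. The screw's setting is NOT measured: the cap's face is 29 to 55 mm in front (-y) of the head's face.
- jaw_grip (a point): Point on the sliding jaw over the bar's centreline, 100 mm above the bench, in the back (-y) face of the fixed grip post; axes as the clamp's. Post: y 0 to +12 mm from here, 26 wide, top at 115 mm. Then 42 mm of free finger room to the jaw plate, 12 mm thick, top at 78 mm. Keep fingertips above 60 mm (saddle below). The jaw slides with about 3 N of friction.
- lever_pin (a point): Crosswise hinge pin of the release lever behind the post: 8 mm behind (-y) jaw_grip, 42 mm above the bench. The lever is 24 to 28 mm wide, top at 113 mm. At 100 mm height its back face is 38 mm behind jaw_grip when free, 15 mm when squeezed: lever and post together measure 50 mm free, 27 mm squeezed. Axes as the clamp's.
- jaw_face (a point): Centre of the jaw plate's front face, which presses on the stool top: 66 mm ahead (+y) of jaw_grip, 54 mm above the bench; axes as the clamp's.
- lever (a joint): Release lever angle: 0 free with the pawl down in a notch, 0.36 squeezed home (6 to 10 N at 100 mm height). Above 0.2 the pawl, 4 mm wide, is clear of the notches. Let go between notches it rides on the bar's top at about 0.13 and drops in when the jaw is slid to a notch, where the jaw is locked both ways with 3 mm of play. At the start the jaw may stand in or between notches.
- frame: Slatted top of a folding stool, loose, dark wood, 240 mm (x) by 190 mm (y) by 26 mm thick, about 0.55 kg, lying flat on the two bearers across the bar. Origin at the centre of its underside; rails along x, slats along y (roughly the clamp's y).
- frame_edge (a point): Middle of the stool top's long edge that faces the sliding jaw: y = -95 mm of the frame, 14 mm above its underside.
- glue: Bystander: white glue bottle, 56 mm across, 150 mm high, origin under it.
- jar: Bystander: glass screw jar with a steel lid, 66 mm across, 70 mm high, origin under it.
- mallet: Bystander: wooden joiner's mallet lying on the bench, head 70 x 120 x 58 mm centred 100 mm to +x of its origin, handle to -x, 270 mm long over all; origin on the bench.

How it is judged (in metres and radians):
On the way, in this order (a step that is already met when the one before it is completed fails the run):
1. the lever is held squeezed while the jaw slides along the bar (more than 25 mm from its start) (value of joint lever above 0.2 rad and distance of jaw_face from where it was at the start of the episode above 0.025 m), for 0.1 s.
2. the jaw, lever still squeezed, presses the stool top home on the screw's pad (more than 4 N on the pad) (value of joint lever above 0.2 rad and contact force between frame and head above 4 N), for 0.1 s.
At the end, for the whole second after the job is handed in: The lever is free with its pawl down in a notch (under 0.06 rad), the jaw's face within 14.5 mm of the stool top's edge (the first notch, one pitch of 12 mm plus play), the stool top still touching the pad, square to the bar (0.06 rad), flat (0.04 rad) and at rest (value of joint lever below 0.06 rad and y of frame_edge in the frame of jaw_face below 0.0145 m and contact force between frame and head above 0.01 N and angle between the y axis of frame and the y axis of clamp, either way round below 0.06 rad and angle between frame's own z axis and vertical below 0.04 rad and linear speed of frame below 0.02 m/s).
It fails at once if the stool top is pressed on the pad with more than 25 N (contact force between frame and head above 25 N).
It fails at once if a bystander is shifted by more than 20 mm (distance of any of glue, jar, mallet from where it was at the start of the episode above 0.02 m).
It fails at once if the stool top is lifted or tipped off its bearers (angle between frame's own z axis and vertical above 0.12 rad).
It also fails if it takes over 61 s, if anything falls off the work surface, if the arm or the gripper's body presses on something with over 40 N, if the wrist force passes 120 N, or if a joint passes its speed limit or range.

ROBOT

A 6-joint arm with a two-finger parallel gripper is mounted at the origin on the work surface. World frame = base frame: x ahead of the robot, y to its left, z up, the work surface at z = 0. Lengths are in m, angles in degrees, forces in N, time in s.
With the tool pointing down it reaches from about 0.25 to 0.725 m from the base axis. Payload 9.7 kg.
Tool frame: the origin (TCP) lies at the very end of the fingers, on their centre line; the grasp point (between the pads) lies 19 mm behind it; x points along the fingers, y is the direction in which the jaws open and shut, and the axes are right-handed (so a half turn about x gives the same grasp; the last joint's range is limited). The gripper opens to 85 mm and grips with 20 to 120 N. Pads are 22 mm wide; open, the fingers measure 114 mm over their backs; the gripper's body (76 mm by 85 mm) begins 54 mm behind the grasp point. The pads swing forward as they close: fully open they stand 13 mm farther back than shut.
Start: joints at [76.203, 4.979, 10.078, 95.1, 0, 90], TCP at [0.131, 0.534, 0.231] pointing down, gripper open.
Joint ranges: [-179.16, 179.16], [-48.56, 103.87], [-65.8, 70.77], [-126.05, 130.52], [-82.76, 87.17], [-180, 180]. Speed limits (degrees/s): [127.2, 127.2, 147.25, 180, 180, 180].

INTERFACE

Orientations are given as [roll, pitch, yaw] about the fixed x, y, z axes, in that order (R = Rz(yaw) Ry(pitch) Rx(roll)).
In Python, from workcell import get_obs, cams, bot gives the robot as it stands.
- The arm moves only by the tool apply_moves, never from a script. Its argument "rows" is a list that holds one entry, the list of rows, each a list of 7 numbers: the shift along the tool's x, y, z in mm, then the turn, a rotation vector about the tool's x, y, z in rad, then the opening, from 0 (shut) to 1 (fully open). A call has 1 to 20 rows; each row is the pose to reach, as a shift and turn from the pose measured when the call began, along the tool's axes at that moment; what a row does not reach only later rows make up. A row lasts 1/10 s, in which the tool goes at most 50 mm and 8.59 degrees, less where a joint would pass 70% of its speed; a pose out of reach is approached as far as the arm can. A call with a gripper value outside its range is refused whole. The fingers move at their own pace and stop on an object; "newtons" is the grip in N (left out, the last holds). Time passes only in rows, so rows that repeat a pose let the fingers close. It gives the time, the measured TCP pose, the force and the opening at its end, in the units of the state.
- get_obs(): the state, without advancing time (a new reading comes with each control period).
- cams.camera(name): name is "side" or "top"; returns a dict with "pixels" (480x640x3 uint8, red, green, blue), "range_z" (480x640 float32, m along the optical axis (not along the pixel's ray), 0 where there is no reading), "fx", "fy", "cx", "cy" (pixels), "eye" and "attitude" of the camera in the world. Camera axes: x right, y up, looking along -z (the intrinsics and any distortion apply to the point x, -y, -z); pixel columns grow to the right and rows downward; lengths in m; the calibration is good to about 2 mm. A picture is of the moment at which its call begins.
- bot.job_done(): hands the job in, once; it reports no verdict.
Trained networks look in a picture, given as the dict that the camera call returned (one of the last four; its "shot" number tells which), for a name from the list of things; names that differ only in an ending like _2 or _b are one class to them, and where a whole thing is asked for, a point or a joint stands for the part that bears it (a point fixed in the world has none). Each returns a list of dicts, best first, with "confidence" (0 to 1); they miss things now and then, are a little off and sometimes report something else, mostly with a low value. They report only what shows in the picture. A call takes as long as a camera call.
- cams.find_in(label, picture): "at" ([x, y, z] in m, in world coordinates, good to about 4 mm: the middle of the surface that is visible of it).
The state is a dict: "time": time; "q": joint angles; "qd": joint speeds; "joint_efforts": joint torques, N m; "ee_pos": TCP position; "tcp_rot": TCP orientation; "wrist_force": force on the tool from outside, world axes, zero at the start; "torque": the same for the moment, N m; "opening": finger opening in m.
Only numpy, scipy, OpenCV 4.12 (cv2) and the standard library are available. Lean on these libraries where they do the work, as an engineer would, in place of code of your own. Each camera call takes 0.05 s, during which the arm holds its last target.

## Working session

There is one attempt and no reset: what is moved stays moved. The work goes in short steps, Python scripts to look and compute and a tool call to move; the robot and the scene stay as the last step left them, time stands still between calls to the robot, and variables do not carry over. Pictures are saved under pics/ and viewed, and the job is handed in when it is done.

Besides the shell and the picture viewer there is one more tool, called after "Request:" as name(argument=value, ...) on one line, values as JSON. apply_moves: Moves the arm, as the interface text tells. Its arguments: {"type":"object","properties":{"rows":{"type":"array"},"newtons":{"type":"number"}},"required":["rows"]}

```bash
ls; mkdir -p pics; python3 - <<'E'
from workcell import get_obs, cams, bot
import cv2,numpy as np
print(get_obs())
for n in ["side","top"]:
    p=cams.camera(n)
    np.savez(f"pics/{n}0.npz",**{k:np.array(v) for k,v in p.items()})
    cv2.imwrite(f"pics/{n}0.png",p["pixels"][:,:,::-1])
    print(n,p["eye"],p["attitude"],p["fx"],p["fy"],p["cx"],p["cy"],[k for k in p])
    for l in ["clamp","head","jaw_grip","lever","frame","jaw_face","glue","jar","mallet"]:
        print(l,[(np.round(d["at"],3).tolist(),round(d["confidence"],2)) for d in cams.find_in(l,p)[:3]])
E
```

```text
pics
{'time': 0.0, 'q': array([7.62036856e+01, 5.01151561e+00, 1.00331157e+01, 9.51003103e+01,
       1.76126309e-05, 8.99990375e+01]), 'qd': array([ 0.03428101,  0.06330801,  0.05347657, -0.04027049,  0.02070979,
        0.03306914]), 'joint_efforts': array([ 2.81024717e-03, -5.20389998e+01,  4.64803648e+01,  1.60668843e-02,
        1.78811970e-04, -7.78051970e-07]), 'ee_pos': array([0.13110109, 0.53389665, 0.23056711]), 'tcp_rot': array([ -90.01378335,   89.92128981, -103.80913518]), 'wrist_force': array([-0.06694817, -0.07212069,  0.43721138]), 'torque': array([ 0.03443762, -0.01680716,  0.03005386]), 'opening': 0.08514527851342947}
side [0.49943825 0.58080347 0.691022  ] [ 4.18412793e+01  3.39048512e-03 -1.70695817e+02] 469.06679220807933 469.06679220807933 322.9317655794054 244.43153499890246 ['pixels', 'range_z', 'fx', 'fy', 'cx', 'cy', 'eye', 'attitude', 'shot']
clamp [([0.518, 0.25, 0.039], 0.76)]
head [([0.509, 0.337, 0.057], 0.55), ([0.54, -0.115, 0.067], 0.51)]
jaw_grip [([0.538, -0.113, 0.065], 0.67), ([0.747, 0.193, 0.054], 0.67)]
lever [([0.538, -0.154, 0.108], 0.62)]
f
[... 185 characters left out ...]
allet [([0.748, 0.189, 0.053], 0.66), ([0.535, -0.116, 0.066], 0.56)]
top [0.42015945 0.04347736 1.37571296] [  6.85676538  -0.71046615 -90.79988862] 624.9077134358834 624.9077134358834 315.927726448457 244.9251399330132 ['pixels', 'range_z', 'fx', 'fy', 'cx', 'cy', 'eye', 'attitude', 'shot']
clamp [([0.532, 0.081, 0.039], 0.77)]
head [([0.508, 0.318, 0.064], 0.69)]
jaw_grip [([0.538, -0.112, 0.05], 0.66)]
lever [([0.395, -0.222, 0.103], 0.68), ([0.529, 0.079, 0.038], 0.36)]
frame [([0.513, 0.099, 0.06], 0.59)]
jaw_face [([0.533, -0.114, 0.053], 0.85)]
glue [([0.396, -0.224, 0.106], 0.79)]
jar [([0.672, -0.163, 0.069], 0.85)]
mallet [([0.749, 0.164, 0.055], 0.9), ([0.51, 0.097, 0.06], 0.32)]
```

View pics/top0.png

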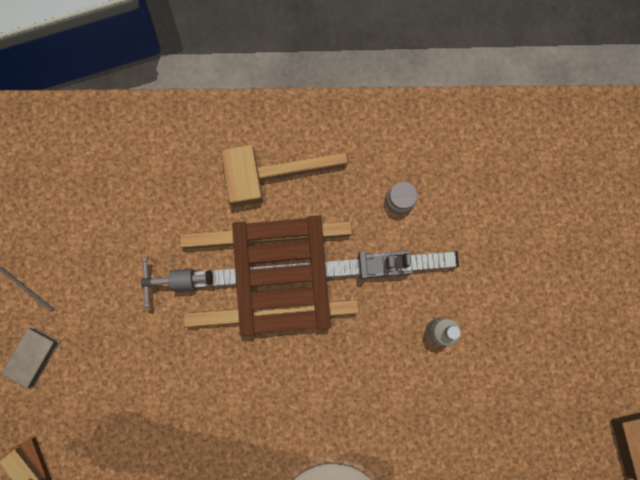

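View pics/side0.png

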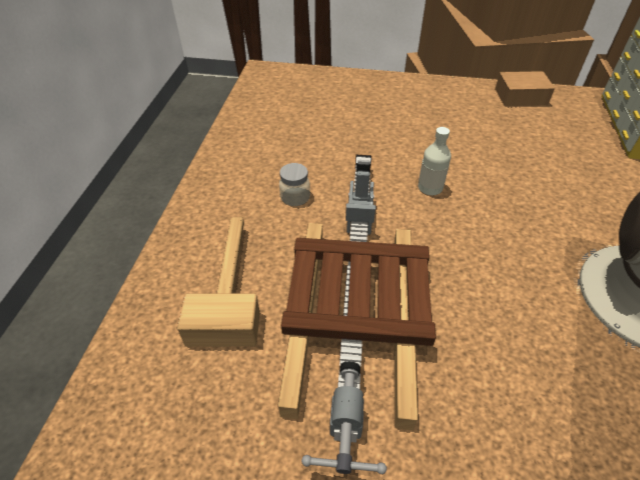

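The top view has the bar running from its tail at (455,260) to the head at (180,280), with the jaw at about (385,265) and the frame centred at about (280,275). The glue is at (445,333) and the jar at (402,198). Next I measure with the depth data.

```bash
cat > h.py <<'E'
import numpy as np,cv2
from scipy.spatial.transform import Rotation as R
def cloud(p):
    z=np.asarray(p["range_z"],float); v,u=np.mgrid[0:480,0:640]
    X=np.stack([(u-p["cx"])/p["fx"]*z,-(v-p["cy"])/p["fy"]*z,-z],-1)
    W=X@R.from_euler("xyz",np.asarray(p["attitude"]),degrees=True).as_matrix().T+np.asarray(p["eye"])
    W[z<=0]=np.nan
    return W
E
python3 - <<'E'
from h import *
np.set_printoptions(precision=4,suppress=True,linewidth=150)
for n in ["top","side"]:
    p=np.load(f"pics/{n}0.npz"); W=cloud(p); rgb=p["pixels"].astype(int)
    print(n,"bench z",np.nanmedian(W[...,2][(W[...,0]>.3)&(W[...,0]<.65)&(abs(W[...,2])<.02)]))
    # bar top: gray, z .03-.045
    sat=rgb.max(-1)-rgb.min(-1)
    m=(abs(W[...,2]-.038)<.005)&(sat<40)&(abs(W[...,0]-.53)<.06)&(W[...,1]<.33)&(W[...,1]>-.27)
    P=W[m]; ys=np.arange(-.25,.33,.03);c=[]
    for y in ys:
        q=P[abs(P[:,1]-y)<.015]
        if len(q)>20: c.append((y,(q[:,0].min()+q[:,0].max())/2,q[:,0].max()-q[:,0].min(),len(q)))
    c=np.array(c);print(c)
    g=c[abs(c[:,2]-.032)<.006]; f=np.polyfit(g[:,0],g[:,1],1);print("line x=a y+b",f, "yrange",P[:,1].min(),P[:,1].max())
    # heights along the bar
    ax=np.array([f[0],1]);ax/=np.linalg.norm(ax); nx=np.array([ax[1],-ax[0]])
    o=np.array([f[1],0])
    s=(W[...,:2]-o)@ax; t=(W[...,:2]-o)@nx
    for a in np.arange(-.26,-.02,.005):
        k=(abs(s-a-.0025)<.0025)&(abs(t)<.011)
        if k.sum(): print(round(a,3),k.sum(),np.nanmax(W[...,2][k]).round(4),np.nanmedian(W[...,2][k]).round(4))
    np.savez(f"pics/{n}_st.npz",s=s,t=t,z=W[...,2],f=f)
E
```

```text
top bench z 0.0010497358405150425
[[ -0.25     0.546    0.0324 175.    ]
 [ -0.22     0.5441   0.0329 159.    ]
 [ -0.19     0.5381   0.0413 154.    ]
 [ -0.16     0.5369   0.0429  36.    ]
 [ -0.07     0.5341   0.0309  56.    ]
 [ -0.04     0.5334   0.0325 149.    ]
 [ -0.01     0.5306   0.0306 152.    ]
 [  0.2      0.5171   0.0324  88.    ]
 [  0.23     0.5153   0.032  148.    ]
 [  0.26     0.5135   0.0321  55.    ]
 [  0.29     0.5105   0.0426  35.    ]]
line x=a y+b [-0.0641  0.5301] yrange -0.2697068011486706 0.3232644830019103
-0.26 25 0.044 0.0392
-0.255 29 0.0445 0.0393
-0.25 22 0.039 0.0344
-0.245 18 0.0433 0.039
-0.24 31 0.0434 0.035
-0.235 16 0.0432 0.0363
-0.23 30 0.044 0.0375
-0.225 21 0.0401 0.0356
-0.22 22 0.0442 0.039
-0.215 27 0.0426 0.0354
-0.21 20 0.0434 0.038
-0.205 27 0.0461 0.0354
-0.2 20 0.0407 0.0351
-0.195 25 0.046 0.0389
-0.19 25 0.0394 0.0344
-0.185 17 0.0439 0.0404
-0.18 19 0.0418 0.0348
-0.175 2 0.0374 0.0359
-0.17 3 0.0367 0.0356
-0.165 20 0.1211 0.1178
-0.16 37 0.1219 0.1151
-0.155 42 0.1186 0.1032
-0.15 37 0.0974 0.0847
-0.145 39 0.0821 0.0672
-0.14 
[... 859 characters left out ...]
 0.2      0.5289   0.1131 187.    ]
 [  0.23     0.5158   0.0328 191.    ]
 [  0.26     0.5128   0.0313  79.    ]]
line x=a y+b [-0.0658  0.5304] yrange -0.2699383012612503 0.329963357818696
-0.165 1 0.1154 0.1154
-0.16 28 0.1181 0.1157
-0.155 82 0.1173 0.1065
-0.15 17 0.1123 0.1018
-0.13 10 0.1147 0.114
-0.125 51 0.1164 0.1086
-0.12 257 0.1163 0.0846
-0.115 28 0.0721 0.0522
-0.11 20 0.0536 0.0507
-0.105 3 0.0513 0.0504
-0.08 5 0.0774 0.0768
-0.075 19 0.0786 0.0777
-0.07 82 0.0811 0.0601
-0.065 128 0.0794 0.0593
-0.06 41 0.04 0.0363
-0.055 4 0.0367 0.0348
-0.05 27 0.0394 0.0365
-0.045 22 0.0398 0.0352
-0.04 15 0.0386 0.036
-0.035 35 0.0399 0.0344
-0.03 8 0.0381 0.0367
-0.025 36 0.0395 0.0356
```

```bash
python3 - <<'E'
import cv2
a=cv2.imread("pics/top0.png")[240:300,340:470];b=cv2.imread("pics/side0.png")[145:260,300:420]
cv2.imwrite("pics/ja.png",cv2.resize(a,None,fx=6,fy=6,interpolation=cv2.INTER_CUBIC))
cv2.imwrite("pics/jb.png",cv2.resize(b,None,fx=5,fy=5,interpolation=cv2.INTER_CUBIC))
E
```

```text
(no output)
```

View pics/ja.png

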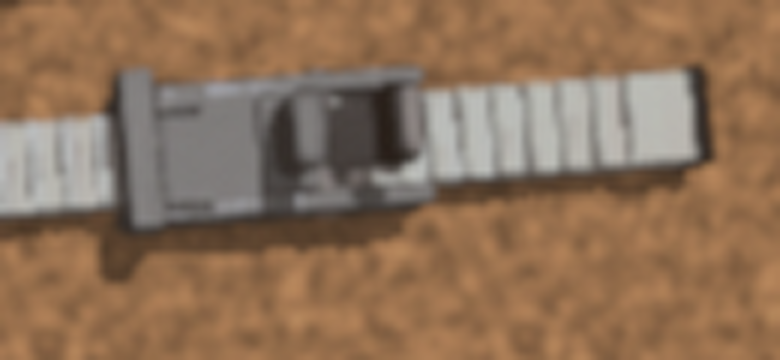

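View pics/jb.png

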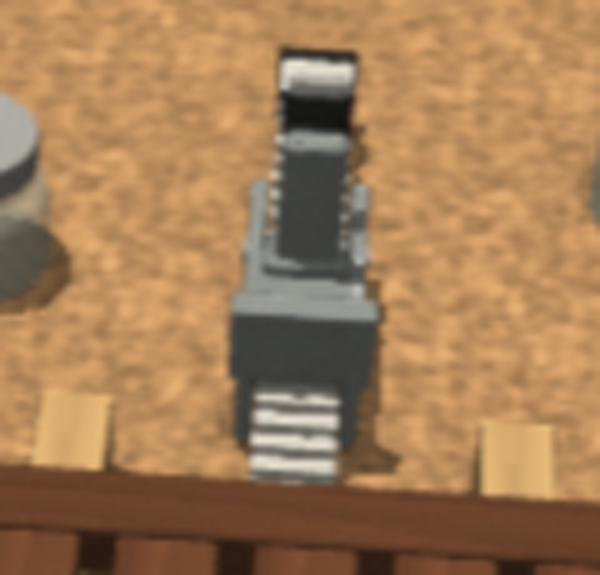

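```bash
python3 - <<'E'
from h import *
np.set_printoptions(precision=4,suppress=True,linewidth=150)
f=np.array([-.065,.5303])
for n in ["top","side"]:
    p=np.load(f"pics/{n}0.npz"); W=cloud(p); rgb=p["pixels"].astype(int)
    ax=np.array([f[0],1]);ax/=np.linalg.norm(ax); nx=np.array([ax[1],-ax[0]])
    s=(W[...,:2]-[f[1],0])@ax; t=(W[...,:2]-[f[1],0])@nx; z=W[...,2]
    m=(abs(z-.066)<.006)&(rgb[...,0]<110)&(s>-.03)&(s<.22)&(abs(t)<.15)&(rgb[...,0]>rgb[...,2]+15)
    pts=np.stack([s[m],t[m]],1).astype(np.float32)
    r=cv2.minAreaRect(pts*1000);print(n,"frame rect mm",r,m.sum())
    for tt in np.arange(-.11,.12,.02):
        k=abs(pts[:,1]-tt)<.01
        print(round(tt,2),np.percentile(pts[k,0],[1,99]))
    for a in np.arange(.18,.36,.005):
        k=(abs(s-a-.0025)<.0025)&(abs(t)<.02)&(z>.043)
        if k.sum(): print(round(a,3),k.sum(),np.nanmax(z[k]).round(4),t[k].min().round(3),t[k].max().round(3))
a=cv2.imread("pics/top0.png")[215:340,130:340];cv2.imwrite("pics/ta.png",cv2.resize(a,None,fx=3.8,fy=3.8,interpolation=cv2.INTER_CUBIC))
a=cv2.imread("pics/side0.png")[330:480,290:420];cv2.imwrite("pics/tb.png",cv2.resize(a,None,fx=4,fy=4,interpolation=cv2.INTER_CUBIC))
E
```

```text
top frame rect mm ((101.60037231445312, -7.585227966308594), (238.3203887939453, 189.9114990234375), 89.50809478759766) 7812
-0.11 [0.0077 0.1924]
-0.09 [0.0077 0.1931]
-0.07 [0.0077 0.1925]
-0.05 [0.0083 0.1922]
-0.03 [0.0073 0.1944]
-0.01 [0.0083 0.1936]
0.01 [0.0079 0.1942]
0.03 [0.0087 0.1933]
0.05 [0.0089 0.1944]
0.07 [0.0088 0.1938]
0.09 [0.0096 0.1936]
0.11 [0.009  0.1936]
0.18 46 0.0735 -0.02 0.019
0.185 44 0.0711 -0.019 0.019
0.19 46 0.0737 -0.019 0.019
0.195 11 0.071 -0.006 0.016
0.2 3 0.0449 -0.006 0.009
0.21 2 0.0442 0.004 0.01
0.215 1 0.0434 -0.009 -0.009
0.235 3 0.045 -0.016 0.01
0.245 35 0.0749 -0.014 0.014
0.25 33 0.0745 -0.014 0.014
0.255 30 0.074 -0.015 0.014
0.26 18 0.0703 -0.011 0.012
0.265 15 0.068 -0.006 0.007
0.27 17 0.069 -0.006 0.005
0.275 14 0.0654 -0.005 0.006
0.28 15 0.0654 -0.007 0.006
0.285 63 0.08 -0.019 0.019
0.29 50 0.08 -0.019 0.019
0.295 43 0.0804 -0.019 0.019
0.3 49 0.0798 -0.02 0.02
0.305 45 0.0781 -0.02 0.018
0.31 40 0.0781 -0.019 0.018
0.315 51 0.0802 -0.019 0.018
0.32 46 0.0797 -0.019 0.019
0.325 47 0.0803 -0.019 0.02
0.33 38 0.0799 -0.02 0.02

[... 581 characters left out ...]
0.19 71 0.0684 -0.019 0.02
0.195 240 0.0683 -0.02 0.02
0.2 2 0.0525 -0.003 0.016
0.245 2 0.0678 -0.012 0.004
0.25 60 0.0701 -0.014 0.015
0.255 69 0.0708 -0.014 0.015
0.26 129 0.0697 -0.015 0.013
0.265 33 0.0665 -0.012 0.011
0.27 31 0.0628 -0.007 0.007
0.275 35 0.0624 -0.007 0.006
0.28 24 0.0613 -0.007 0.006
0.29 74 0.0761 -0.019 0.019
0.295 95 0.077 -0.019 0.019
0.3 100 0.0759 -0.019 0.02
0.305 101 0.0761 -0.019 0.02
0.31 102 0.077 -0.02 0.019
0.315 99 0.0764 -0.02 0.019
0.32 109 0.0774 -0.02 0.02
0.325 106 0.0756 -0.019 0.019
0.33 114 0.0762 -0.019 0.02
0.335 234 0.0756 -0.02 0.02
0.34 42 0.0626 -0.006 0.006
0.345 36 0.062 -0.007 0.007
0.35 42 0.0623 -0.007 0.007
0.355 39 0.063 -0.006 0.006
```

View pics/tb.png

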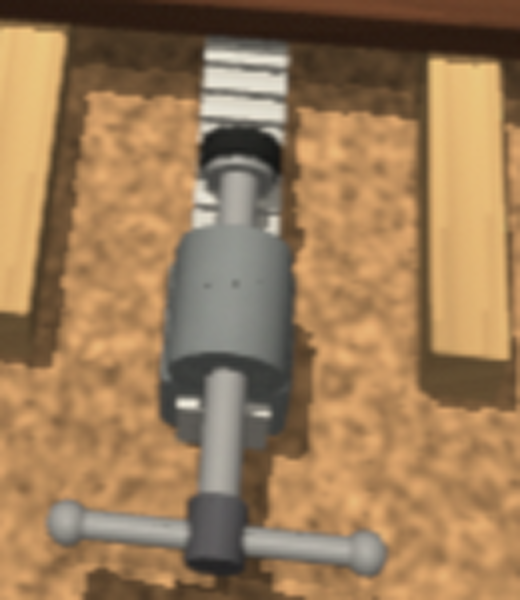

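```bash
cat >> h.py <<'E'
AX=np.array([-.065,1,0]);AX/=np.linalg.norm(AX); NX=np.array([AX[1],-AX[0],0]); O=np.array([.5303,0,0])
def rel(o,s,z,t=0):
    T=R.from_euler("xyz",o["tcp_rot"],degrees=True); M=T.as_matrix()
    X=np.array([0,0,-1.]); best=None
    for sg in (1,-1):
        Y=sg*AX; G=np.stack([X,Y,np.cross(X,Y)],1); rv=R.from_matrix(M.T@G).as_rotvec()
        if best is None or np.linalg.norm(rv)<np.linalg.norm(best): best=rv
    p=O+s*AX+t*NX+np.array([0,0,z])
    return M.T@(p-o["ee_pos"])*1000,best,M
def show():
    from workcell import get_obs
    o=get_obs(); d=o["ee_pos"]-O; F=o["wrist_force"]
    print("t %.2f s %.4f t %.4f z %.4f open %.4f Fs %.2f Ft %.2f Fz %.2f"%(o["time"],d@AX,d@NX,d[2],o["opening"],F@AX,F@NX,F[2]), "q",np.round(o["q"],1))
    return o
E
python3 - <<'E'
from h import *
np.set_printoptions(precision=4,suppress=True)
o=show(); print(rel(o,-.139,.20))
E
```

```text
t 1.00 s 0.5589 t -0.3636 z 0.2313 open 0.0850 Fs -1.04 Ft 0.74 Fz -0.15 q [76.2  5.  10.1 95.1  0.  90. ]
(array([  31.2641, -556.0879,  556.8386]), array([-0.3057, -0.    , -0.    ]), array([[-0.    ,  0.2385,  0.9711],
       [ 0.    ,  0.9711, -0.2385],
       [-1.    ,  0.    , -0.    ]]))
```

Request:
apply_moves(rows=[[[31, -556, 557, -0.306, 0, 0, 1], [31, -556, 557, -0.306, 0, 0, 1], [31, -556, 557, -0.306, 0, 0, 1], [31, -556, 557, -0.306, 0, 0, 1], [31, -556, 557, -0.306, 0, 0, 1], [31, -556, 557, -0.306, 0, 0, 1], [31, -556, 557, -0.306, 0, 0, 1], [31, -556, 557, -0.306, 0, 0, 1], [31, -556, 557, -0.306, 0, 0, 1], [31, -556, 557, -0.306, 0, 0, 1], [31, -556, 557, -0.306, 0, 0, 1], [31, -556, 557, -0.306, 0, 0, 1], [31, -556, 557, -0.306, 0, 0, 1], [31, -556, 557, -0.306, 0, 0, 1], [31, -556, 557, -0.306, 0, 0, 1], [31, -556, 557, -0.306, 0, 0, 1], [31, -556, 557, -0.306, 0, 0, 1], [31, -556, 557, -0.306, 0, 0, 1], [31, -556, 557, -0.306, 0, 0, 1], [31, -556, 557, -0.306, 0, 0, 1]]], newtons=30)

```text
time: 3.0
ee_pos: [0.5392, -0.1377, 0.2008]
tcp_rot: [-13.6, 90.0, -9.7]
wrist_force: [-0.3, -0.0, -0.6]
opening: 0.0853
```

```bash
python3 - <<'E'
from h import *
from workcell import cams
np.set_printoptions(precision=4,suppress=True)
o=show(); print(rel(o,-.139,.20))
p=cams.camera("side"); cv2.imwrite("pics/s1.png",p["pixels"][:,:,::-1])
E
```

```text
t 3.00 s -0.1380 t -0.0000 z 0.2008 open 0.0853 Fs -0.02 Ft -0.26 Fz -0.63 q [-14.3   5.3   7.   91.7   0.  -18.1]
(array([ 0.831 , -1.0074,  0.0031]), array([0.0016, 0.0007, 0.0002]), array([[ 0.0007, -0.0664,  0.9978],
       [-0.0001,  0.9978,  0.0664],
       [-1.    , -0.0002,  0.0007]]))
```

View pics/s1.png

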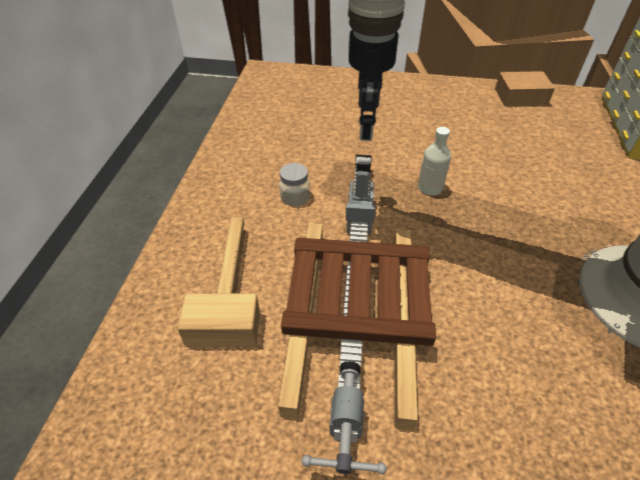

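The gripper is lined up over the jaw, at about (367,130). I descend with the fingers open.

Request:
apply_moves(rows=[[[40, -1, 0, 0, 0, 0, 1], [75, -1, 0, 0, 0, 0, 1], [90, -1, 0, 0, 0, 0, 1], [105, -1, 0, 0, 0, 0, 1], [115, -1, 0, 0, 0, 0, 1], [121, -1, 0, 0, 0, 0, 1], [121, -1, 0, 0, 0, 0, 1]]])

```text
time: 3.75
ee_pos: [0.5395, -0.1387, 0.0799]
tcp_rot: [-13.2, 90.0, -9.4]
wrist_force: [-0.6, -0.5, 0.2]
opening: 0.0858
```

```bash
python3 - <<'E'
from h import *
from workcell import cams
o=show()
p=cams.camera("side"); cv2.imwrite("pics/s2.png",cv2.resize(p["pixels"][100:260,280:450,::-1],None,fx=3.5,fy=3.5,interpolation=cv2.INTER_CUBIC))
E
```

```text
t 3.75 s -0.1390 t 0.0002 z 0.0799 open 0.0858 Fs -0.46 Ft -0.62 Fz 0.19 q [-14.4   5.6  -6.   78.4   0.  -18.2]
```

View pics/s2.png

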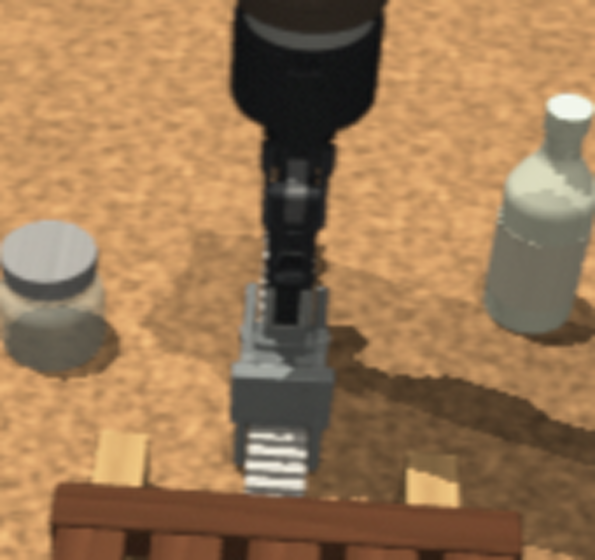

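The front finger sits in the finger room between post and plate, and no contact force shows. I close while shifting forward slightly.

Request:
apply_moves(rows=[[[0, 0, 0, 0, 0, 0, 0.7], [0, 2, 0, 0, 0, 0, 0.5], [0, 4, 0, 0, 0, 0, 0.3], [0, 6, 0, 0, 0, 0, 0.1], [0, 7.5, 0, 0, 0, 0, 0], [0, 7.5, 0, 0, 0, 0, 0], [0, 7.5, 0, 0, 0, 0, 0], [0, 7.5, 0, 0, 0, 0, 0]]], newtons=30)

```text
time: 4.6
ee_pos: [0.5401, -0.1314, 0.0823]
tcp_rot: [-16.6, 89.7, -12.8]
wrist_force: [-1.5, -2.1, 9.5]
opening: 0.0269
```

```bash
python3 - <<'E'
from h import *
o=show()
E
```

```text
t 4.60 s -0.1318 t 0.0012 z 0.0823 open 0.0269 Fs -2.04 Ft -1.67 Fz 9.47 q [-13.7   5.2  -6.1  78.4   0.  -17.5]
```

Request:
apply_moves(rows=[[[-1, 3, 0, 0, 0, 0, 0], [-1, 8, 0, 0, 0, 0, 0], [-1, 14, 0, 0, 0, 0, 0], [-1, 21, 0, 0, 0, 0, 0], [-1, 28, 0, 0, 0, 0, 0], [-1, 35, 0, 0, 0, 0, 0], [-1, 42, 0, 0, 0, 0, 0], [-1, 49, 0, 0, 0, 0, 0], [-1, 54, 0, 0, 0, 0, 0], [-1, 57, 0, 0, 0, 0, 0], [-1, 57, 0, 0, 0, 0, 0], [-1, 57, 0, 0, 0, 0, 0]]])

```text
time: 5.8
ee_pos: [0.5363, -0.0737, 0.0825]
tcp_rot: [1.7, 89.8, 5.5]
wrist_force: [5.5, 2.3, -10.4]
opening: 0.0266
```

```bash
python3 - <<'E'
from h import *
from workcell import cams
o=show(); print(rel(o,-.0748,.083)[:2])
p=cams.camera("side"); cv2.imwrite("pics/s3.png",p["pixels"][:,:,::-1])
E
```

```text
t 5.80 s -0.0739 t 0.0012 z 0.0825 open 0.0266 Fs 1.91 Ft 5.62 Fz -10.37 q [ -7.9   3.3  -8.2  78.3   0.1 -11.7]
(array([-0.51128474, -0.88050669, -1.17554995]), array([ 0.00215755,  0.00383331, -0.00011544]))
```

View pics/s3.png

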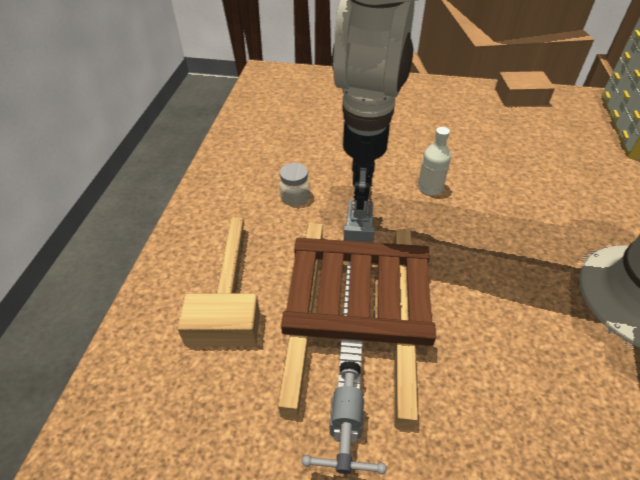

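Request:
apply_moves(rows=[[[0, 3, -0.5, 0, 0, 0, 0], [0, 7, -1, 0, 0, 0, 0], [0, 11, -1, 0, 0, 0, 0], [0, 15, -1, 0, 0, 0, 0], [0, 19, -1, 0, 0, 0, 0], [0, 23, -1, 0, 0, 0, 0], [0, 27, -1, 0, 0, 0, 0], [0, 31, -1, 0, 0, 0, 0], [0, 35, -1, 0, 0, 0, 0], [0, 39, -1, 0, 0, 0, 0], [0, 43, -1, 0, 0, 0, 0], [0, 46, -1, 0, 0, 0, 0], [0, 48, -1, 0, 0, 0, 0], [0, 50, -1, 0, 0, 0, 0]]])

```text
time: 7.25
ee_pos: [0.5331, -0.0244, 0.0825]
tcp_rot: [-13.3, 89.6, -9.5]
wrist_force: [8.9, -5.5, -10.1]
opening: 0.0267
```

```bash
python3 - <<'E'
from h import *
from workcell import cams
o=show(); print(rel(o,-.0248,.083)[:2])
p=cams.camera("side"); cv2.imwrite("pics/s4.png",p["pixels"][:,:,::-1])
f=[.065]
W=cloud(p); rgb=p["pixels"].astype(int)
s=(W-O)@AX;t=(W-O)@NX;z=W[...,2]
m=(abs(z-.066)<.006)&(rgb[...,0]<110)&(s>0.0)&(s<.29)&(abs(t)<.15)&(rgb[...,0]>rgb[...,2]+15)
print(cv2.minAreaRect((np.stack([s[m],t[m]],1)*1000).astype(np.float32)))
for a in (-.09,-.05,0,.05,.09): print(a,np.percentile(s[m&(abs(t-a)<.012)],[1,99]))
E
```

```text
t 7.25 s -0.0246 t 0.0012 z 0.0825 open 0.0267 Fs -6.09 Ft 8.52 Fz -10.12 q [-2.6  2.1 -9.4 78.2 -0.  -6.4]
(array([-0.51356297, -0.22978505, -1.21469407]), array([0.00149613, 0.00602697, 0.00141907]))
((139.26914978027344, -7.577751159667969), (193.09771728515625, 236.17529296875), 0.12725003063678741)
-0.09 [0.04644869 0.23480035]
-0.05 [0.04638196 0.23505638]
0 [0.04367357 0.23525814]
0.05 [0.07087083 0.23532485]
0.09 [0.07185055 0.23510874]
```

View pics/s4.png

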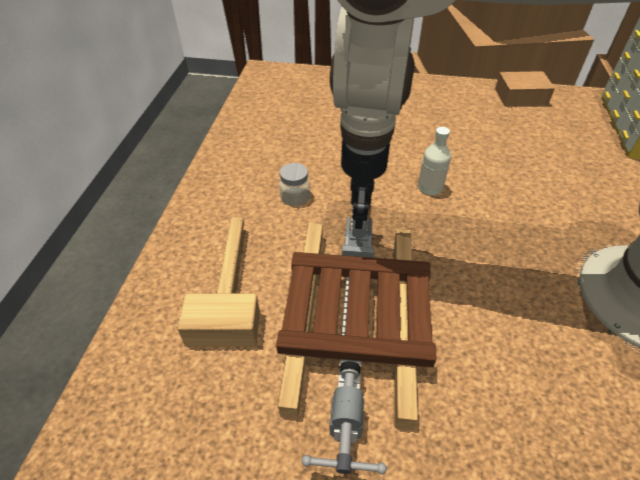

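The frame is moving square, with its front rail at (357,347). About 12 mm remains to the pad. I advance slowly and watch the force.

Request:
apply_moves(rows=[[[0.5, 2, 0, 0, 0, 0, 0], [0.5, 4, 0, 0, 0, 0, 0], [0.5, 5.5, 0, 0, 0, 0, 0], [0.5, 7, 0, 0, 0, 0, 0], [0.5, 8, 0, 0, 0, 0, 0], [0.5, 8.5, 0, 0, 0, 0, 0]]])

```text
time: 7.9
ee_pos: [0.5326, -0.0162, 0.0824]
tcp_rot: [-20.0, 89.6, -16.2]
wrist_force: [2.6, -5.1, -2.7]
opening: 0.0268
```

```bash
python3 - <<'E'
from h import *
o=show()
E
```

```text
t 7.90 s -0.0163 t 0.0013 z 0.0824 open 0.0268 Fs -5.26 Ft 2.27 Fz -2.71 q [-1.7  2.  -9.5 78.1 -0.1 -5.5]
```

Request:
apply_moves(rows=[[[0, 0.5, 0, 0, 0, 0, 0], [0, 1, 0, 0, 0, 0, 0], [0, 1.5, 0, 0, 0, 0, 0]]])

```text
time: 8.2
ee_pos: [0.5326, -0.0152, 0.0825]
tcp_rot: [-28.6, 89.6, -24.9]
wrist_force: [3.8, -6.2, -5.1]
opening: 0.027
```

```bash
python3 - <<'E'
from h import *
o=show()
E
```

```text
t 8.20 s -0.0153 t 0.0013 z 0.0825 open 0.0270 Fs -6.46 Ft 3.35 Fz -5.08 q [-1.5  1.9 -9.6 78.1 -0.2 -5.3]
```

Request:
apply_moves(rows=[[[0, 0.7, 0, 0, 0, 0, 0], [0, 1.4, 0, 0, 0, 0, 0], [0, 2, 0, 0, 0, 0, 0]]])

```text
time: 8.5
ee_pos: [0.5324, -0.0138, 0.0825]
tcp_rot: [-36.0, 89.5, -32.3]
wrist_force: [2.7, -6.3, -5.0]
opening: 0.027
```

```bash
python3 - <<'E'
from h import *
o=show()
E
```

```text
t 8.50 s -0.0139 t 0.0012 z 0.0825 open 0.0270 Fs -6.46 Ft 2.30 Fz -5.03 q [-1.4  1.9 -9.6 78.1 -0.2 -5.1]
```

Request:
apply_moves(rows=[[[0, 0.7, 0, 0, 0, 0, 0], [0, 1.4, 0, 0, 0, 0, 0], [0, 2, 0, 0, 0, 0, 0]]])

```text
time: 8.8
ee_pos: [0.5323, -0.0124, 0.0825]
tcp_rot: [-42.2, 89.5, -38.5]
wrist_force: [4.3, -7.0, -5.5]
opening: 0.0266
```

```bash
python3 - <<'E'
from h import *
o=show()
E
```

```text
t 8.80 s -0.0126 t 0.0012 z 0.0825 open 0.0266 Fs -7.28 Ft 3.86 Fz -5.52 q [-1.2  1.9 -9.6 78.1 -0.3 -4.9]
```

Request:
apply_moves(rows=[[[0, 0.7, 0, 0, 0, 0, 0], [0, 1.4, 0, 0, 0, 0, 0], [0, 2, 0, 0, 0, 0, 0]]])

```text
time: 9.1
ee_pos: [0.5322, -0.011, 0.0825]
tcp_rot: [-46.6, 89.5, -42.9]
wrist_force: [3.9, -6.6, -5.2]
opening: 0.0267
```

```bash
python3 - <<'E'
from h import *
o=show()
E
```

```text
t 9.10 s -0.0111 t 0.0012 z 0.0825 open 0.0267 Fs -6.80 Ft 3.46 Fz -5.22 q [-1.   1.9 -9.6 78.1 -0.4 -4.6]
```

Request:
apply_moves(rows=[[[0, 0.7, 0, 0, 0, 0, 0], [0, 1.4, 0, 0, 0, 0, 0], [0, 2, 0, 0, 0, 0, 0]]])

```text
time: 9.4
ee_pos: [0.5321, -0.0095, 0.0825]
tcp_rot: [-50.1, 89.4, -46.5]
wrist_force: [3.7, -6.7, -4.8]
opening: 0.0268
```

```bash
python3 - <<'E'
from h import *
o=show()
E
```

```text
t 9.40 s -0.0096 t 0.0012 z 0.0825 open 0.0268 Fs -6.94 Ft 3.30 Fz -4.83 q [-0.8  1.9 -9.6 78.1 -0.4 -4.4]
```

```bash
cat >> h.py <<'E'
def frame(p):
    W=cloud(p); rgb=p["pixels"].astype(int)
    s=(W-O)@AX;t=(W-O)@NX;z=W[...,2]
    m=(abs(z-.066)<.006)&(rgb[...,0]<110)&(s>0.0)&(s<.26)&(abs(t)<.15)&(rgb[...,0]>rgb[...,2]+15)
    for a in (-.09,-.05,0,.05,.09): print(a,np.percentile(s[m&(abs(t-a)<.012)],[1,99]))
    k=(abs(t)<.012)&(z>.055)&(s>.22)
    for a in np.arange(.228,.27,.002):
        kk=k&(abs(s-a-.001)<.001)
        if kk.sum(): print(round(a,4),kk.sum(),z[kk].max().round(4),np.median(rgb[kk],0))
E
python3 - <<'E'
from h import *
from workcell import cams
p=cams.camera("side"); cv2.imwrite("pics/s5.png",cv2.resize(p["pixels"][310:400,290:410,::-1],None,fx=5,fy=5,interpolation=cv2.INTER_CUBIC))
frame(p); print(rel(show(),-.0096,.0825)[:2])
E
```

```text
-0.09 [0.06082193 0.24965334]
-0.05 [0.06141797 0.25024587]
0 [0.05999654 0.25030085]
0.05 [0.08693918 0.25011103]
0.09 [0.07071231 0.24992875]
0.228 24 0.0683 [119.   74.5  49. ]
0.23 16 0.0672 [114.   71.5  46. ]
0.232 22 0.0677 [113.  71.  46.]
0.234 20 0.0668 [114.  71.  46.]
0.236 20 0.0677 [122.   75.5  49. ]
0.238 19 0.0679 [123.  78.  50.]
0.24 19 0.0678 [123.  77.  50.]
0.242 20 0.0677 [121.  76.  49.]
0.244 24 0.0688 [122.   76.   49.5]
0.246 19 0.067 [108.  68.  45.]
0.248 16 0.0681 [77. 52. 38.]
0.25 17 0.0699 [46. 43. 39.]
0.252 18 0.0696 [42.5 42.5 38.5]
0.254 15 0.0714 [42. 43. 39.]
0.256 24 0.0712 [41. 41. 38.]
0.258 26 0.0702 [37. 37. 35.]
0.26 34 0.0688 [69.5 68.  64. ]
0.262 33 0.0687 [121. 119. 113.]
0.264 34 0.0683 [107.  105.5 100.5]
0.266 14 0.0634 [170.5 166.5 158. ]
0.268 13 0.0623 [177. 173. 165.]
0.27 10 0.0621 [179.5 175.5 167. ]
t 9.45 s -0.0095 t 0.0012 z 0.0825 open 0.0267 Fs -5.09 Ft 4.14 Fz -4.28 q [-0.8  1.9 -9.6 78.1 -0.4 -4.4]
(array([ 0.03097075, -0.05628829, -1.24525202]), array([-0.00168576,  0.0065508 ,  0.00771272]))
```

View pics/s5.png

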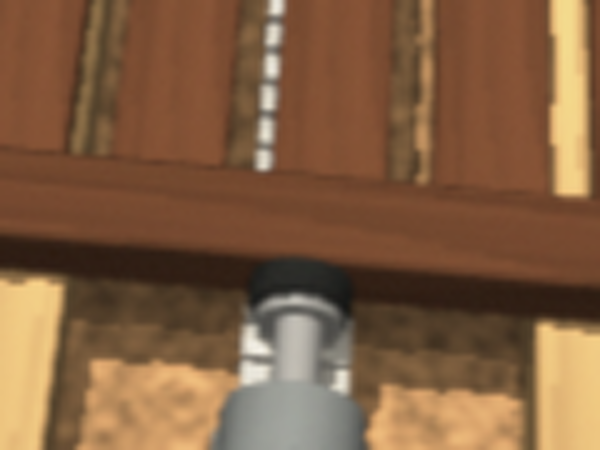

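The frame's rail is at the pad's edge, about (300,265) in the crop, so they are about to touch. I continue in small steps.

Request:
apply_moves(rows=[[[0, 0.7, 0, 0, 0, 0, 0], [0, 1.4, 0, 0, 0, 0, 0], [0, 2, 0, 0, 0, 0, 0]]])

```text
time: 9.75
ee_pos: [0.5321, -0.0081, 0.0826]
tcp_rot: [-53.6, 89.4, -50.0]
wrist_force: [2.9, -9.1, -6.0]
opening: 0.027
```

```bash
python3 - <<'E'
from h import *
o=show()
E
```

```text
t 9.75 s -0.0082 t 0.0013 z 0.0826 open 0.0270 Fs -9.31 Ft 2.31 Fz -5.99 q [-0.6  1.8 -9.7 78.1 -0.5 -4.2]
```

Request:
apply_moves(rows=[[[0, 0.7, 0, 0, 0, 0, 0], [0, 1.4, 0, 0, 0, 0, 0], [0, 1.8, 0, 0, 0, 0, 0]]])

```text
time: 10.05
ee_pos: [0.532, -0.0074, 0.0826]
tcp_rot: [-59.3, 89.3, -55.8]
wrist_force: [2.9, -10.9, -5.8]
opening: 0.0266
```

```bash
python3 - <<'E'
from h import *
o=show()
E
```

```text
t 10.05 s -0.0075 t 0.0012 z 0.0826 open 0.0266 Fs -11.10 Ft 2.23 Fz -5.81 q [-0.5  1.8 -9.7 78.1 -0.6 -4. ]
```

Request:
apply_moves(rows=[[[0, 0.7, 0, 0, 0, 0, 0], [0, 1.4, 0, 0, 0, 0, 0], [0, 2.0, 0, 0, 0, 0, 0], [0, 2.4, 0, 0, 0, 0, 0]]])

```text
time: 10.45
ee_pos: [0.5319, -0.0067, 0.0826]
tcp_rot: [-65.2, 89.1, -61.8]
wrist_force: [2.3, -14.9, -5.8]
opening: 0.0267
```

```bash
python3 - <<'E'
from h import *
o=show()
E
```

```text
t 10.45 s -0.0068 t 0.0012 z 0.0826 open 0.0267 Fs -14.98 Ft 1.37 Fz -5.84 q [-0.3  1.8 -9.7 78.1 -0.8 -3.8]
```

Request:
apply_moves(rows=[[[0, 0.7, 0, 0, 0, 0, 0], [0, 1.4, 0, 0, 0, 0, 0], [0, 2.0, 0, 0, 0, 0, 0], [0, 2.4, 0, 0, 0, 0, 0]]])

```text
time: 10.85
ee_pos: [0.5319, -0.0063, 0.0826]
tcp_rot: [-69.7, 88.9, -66.3]
wrist_force: [3.6, -17.3, -5.6]
opening: 0.0264
```

```bash
python3 - <<'E'
from h import *
o=show(); print(rel(o,o["ee_pos"][0]*0-.006,.0826)[:2])
E
```

```text
t 10.85 s -0.0064 t 0.0012 z 0.0826 open 0.0264 Fs -17.51 Ft 2.48 Fz -5.56 q [-0.1  1.8 -9.7 78.1 -1.  -3.5]
(array([-0.01251319,  0.34831253, -1.19077735]), array([-0.00598442,  0.00660039,  0.01797212]))
```

About 11 N on the pad: force and cap compression agree. I release the lever by opening in place, then shift back slightly to clear it.

Request:
apply_moves(rows=[[[0, 0, 0, 0, 0, 0, 0], [0, 0, 0, 0, 0, 0, 0.4], [0, 0, 0, 0, 0, 0, 0.8], [0, 0, 0, 0, 0, 0, 0.82], [0, -1, 0, 0, 0, 0, 0.82], [0, -3, -1, -0.006, 0.006, 0.018, 0.82], [0, -5, -1, -0.006, 0.006, 0.018, 0.82], [0, -7, -1, -0.006, 0.006, 0.018, 0.82], [0, -7, -1, -0.006, 0.006, 0.018, 0.82]]])

```text
time: 11.75
ee_pos: [0.5313, -0.0136, 0.0828]
tcp_rot: [1.1, 90.0, 4.8]
wrist_force: [0.4, -0.6, 0.5]
opening: 0.0701
```

```bash
python3 - <<'E'
from h import *
from workcell import cams
o=show(); print(rel(o,-.014,.0826)[:2])
for n in ("side","top"):
    p=cams.camera(n); cv2.imwrite(f"pics/{n}6.png",p["pixels"][:,:,::-1])
    if n=="side": frame(p)
E
```

```text
t 11.75 s -0.0136 t 0.0002 z 0.0828 open 0.0701 Fs -0.59 Ft 0.36 Fz 0.49 q [-1.5  2.1 -9.3 78.5  0.  -5.2]
(array([ 0.16515895, -0.36414603, -0.16087804]), array([-4.24895955e-04,  6.25318651e-04, -1.17121195e-05]))
-0.09 [0.06379117 0.25209844]
-0.05 [0.06326328 0.25254097]
0 [0.06187658 0.2525438 ]
0.05 [0.08895166 0.25290774]
0.09 [0.07355613 0.25261354]
0.228 20 0.0679 [118.   74.   48.5]
0.23 20 0.0672 [120.   74.5  49. ]
0.232 16 0.0672 [115.  72.  47.]
0.234 20 0.0683 [113.  71.  46.]
0.236 20 0.0674 [114.  71.  46.]
0.238 18 0.0677 [119.5  74.   48.5]
0.24 21 0.0667 [123.  77.  50.]
0.242 20 0.0672 [123.  77.  50.]
0.244 21 0.0677 [121.  76.  49.]
0.246 20 0.0674 [122.  76.  50.]
0.248 22 0.0677 [115.5  72.   48. ]
0.25 10 0.069 [91.  58.5 41. ]
0.252 19 0.0701 [48. 45. 40.]
0.254 21 0.0704 [42. 42. 39.]
0.256 22 0.0694 [41.  41.5 38.5]
0.258 21 0.0697 [41. 41. 38.]
0.26 31 0.0702 [37. 38. 35.]
0.262 42 0.0691 [90.5 89.  84.5]
0.264 33 0.0667 [101.  99.  94.]
0.266 14 0.0615 [177.  173.5 165. ]
0.268 9 0.0618 [167. 163. 156.]
0.27 13 0.0621 [176. 172. 164.]
```

View pics/side6.png

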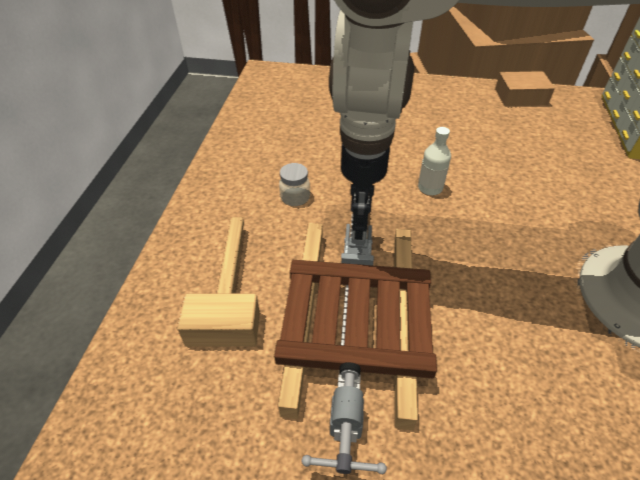

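View pics/top6.png

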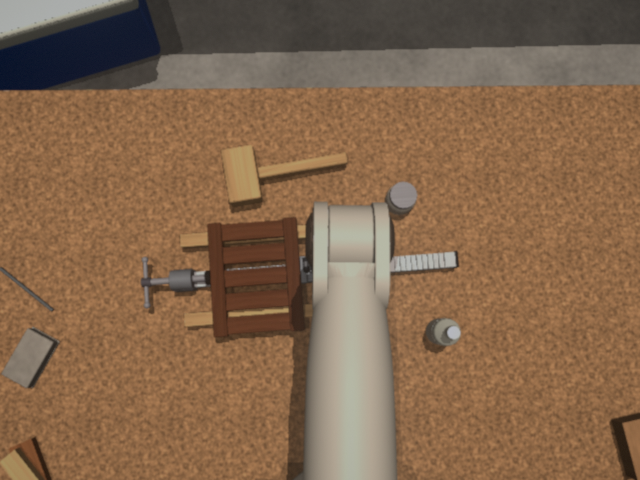

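The grip is released with zero force on the tool. The frame sits against the pad. I draw back so the front finger reaches the post.

Request:
apply_moves(rows=[[[0, -4, 0, 0, 0, 0, 0.82], [0, -8, 0, 0, 0, 0, 0.82], [0, -11, 0, 0, 0, 0, 0.82], [0, -13, 0, 0, 0, 0, 0.82], [0, -14, 0, 0, 0, 0, 0.82]]])

```text
time: 12.35
ee_pos: [0.5322, -0.0276, 0.0827]
tcp_rot: [6.0, 90.0, 9.7]
wrist_force: [0.1, -0.6, -1.3]
opening: 0.0697
```

```bash
python3 - <<'E'
from h import *
o=show()
E
```

```text
t 12.35 s -0.0277 t 0.0001 z 0.0827 open 0.0697 Fs -0.64 Ft 0.11 Fz -1.31 q [-3.   2.3 -9.1 78.5  0.  -6.7]
```

Request:
apply_moves(rows=[[[0, -0.7, 0, 0, 0, 0, 0.82], [0, -1.4, 0, 0, 0, 0, 0.82], [0, -2, 0, 0, 0, 0, 0.82]]])

```text
time: 12.65
ee_pos: [0.5323, -0.0289, 0.0827]
tcp_rot: [69.6, 89.9, 73.4]
wrist_force: [-0.1, 8.0, -0.6]
opening: 0.0702
```

```bash
python3 - <<'E'
from h import *
o=show()
E
```

```text
t 12.65 s -0.0290 t 0.0001 z 0.0827 open 0.0702 Fs 7.95 Ft 0.45 Fz -0.58 q [-3.2  2.4 -9.1 78.5  0.1 -6.9]
```

Request:
apply_moves(rows=[[[0, -0.7, 0, 0, 0, 0, 0.82], [0, -1.4, 0, 0, 0, 0, 0.82], [0, -2, 0, 0, 0, 0, 0.82]]])

```text
time: 12.95
ee_pos: [0.5324, -0.0298, 0.0826]
tcp_rot: [82.6, 89.8, 86.4]
wrist_force: [-0.5, 1.1, 0.1]
opening: 0.0701
```

```bash
python3 - <<'E'
from h import *
o=show()
E
```

```text
t 12.95 s -0.0299 t 0.0001 z 0.0826 open 0.0701 Fs 1.09 Ft -0.44 Fz 0.12 q [-3.3  2.4 -9.1 78.5  0.2 -7.1]
```

Request:
apply_moves(rows=[[[0, -0.7, 0, 0, 0, 0, 0.82], [0, -1.4, 0, 0, 0, 0, 0.82], [0, -2, 0, 0, 0, 0, 0.82]]])

```text
time: 13.25
ee_pos: [0.5326, -0.0321, 0.0826]
tcp_rot: [79.8, 89.8, 83.6]
wrist_force: [-0.4, 0.1, -0.4]
opening: 0.07
```

```bash
python3 - <<'E'
from h import *
o=show()
E
```

```text
t 13.25 s -0.0321 t 0.0002 z 0.0826 open 0.0700 Fs 0.09 Ft -0.44 Fz -0.43 q [-3.5  2.4 -9.  78.5  0.2 -7.3]
```

Request:
apply_moves(rows=[[[0, -0.7, 0, 0, 0, 0, 0.82], [0, -1.4, 0, 0, 0, 0, 0.82], [0, -2, 0, 0, 0, 0, 0.82]]])

```text
time: 13.55
ee_pos: [0.5327, -0.0339, 0.0826]
tcp_rot: [81.1, 89.8, 84.9]
wrist_force: [-0.3, 2.9, -0.1]
opening: 0.0701
```

```bash
python3 - <<'E'
from h import *
o=show()
E
```

```text
t 13.55 s -0.0340 t 0.0002 z 0.0826 open 0.0701 Fs 2.89 Ft -0.16 Fz -0.14 q [-3.8  2.5 -9.  78.5  0.2 -7.5]
```

Request:
apply_moves(rows=[[[0, -0.7, 0, 0, 0, 0, 0.82], [0, -1.4, 0, 0, 0, 0, 0.82], [0, -2, 0, 0, 0, 0, 0.82]]])

```text
time: 13.85
ee_pos: [0.5327, -0.0347, 0.0825]
tcp_rot: [84.8, 89.6, 88.6]
wrist_force: [-0.1, 12.8, 0.0]
opening: 0.0703
```

```bash
python3 - <<'E'
from h import *
o=show()
E
```

```text
t 13.85 s -0.0348 t 0.0002 z 0.0825 open 0.0703 Fs 12.79 Ft 0.77 Fz 0.00 q [-3.9  2.5 -9.  78.5  0.4 -7.8]
```

Request:
apply_moves(rows=[[[0, -0.7, 0, 0, 0, 0, 0.82], [0, -1.4, 0, 0, 0, 0, 0.82], [0, -2, 0, 0, 0, 0, 0.82]]])

```text
time: 14.15
ee_pos: [0.5328, -0.0347, 0.0824]
tcp_rot: [86.8, 89.4, 90.7]
wrist_force: [-0.4, 16.7, -0.9]
opening: 0.0698
```

```bash
python3 - <<'E'
from h import *
o=show(); print(rel(o,-.029,.0825)[:2])
E
```

```text
t 14.15 s -0.0348 t 0.0002 z 0.0824 open 0.0698 Fs 16.67 Ft 0.64 Fz -0.90 q [-4.1  2.5 -8.9 78.6  0.6 -8. ]
(array([-0.07921495,  5.7571248 , -0.1919588 ]), array([ 0.00336097,  0.00058596, -0.01088353]))
```

Locked: no movement under 17 N. I back the finger off the post and lift clear.

Request:
apply_moves(rows=[[[0, 2, 0, 0.003, 0, -0.011, 0.82], [0, 5, 0, 0.003, 0, -0.011, 0.82], [0, 5, 0, 0.003, 0, -0.011, 0.9], [-10, 5, 0, 0.003, 0, -0.011, 0.9], [-30, 5, 0, 0.003, 0, -0.011, 0.9], [-60, 5, 0, 0.003, 0, -0.011, 0.9], [-100, 5, 0, 0.003, 0, -0.011, 0.9], [-140, 5, 0, 0.003, 0, -0.011, 0.9], [-160, 5, 0, 0.003, 0, -0.011, 0.9], [-160, -40, 0, 0.003, 0, -0.011, 0.9], [-160, -85, 0, 0.003, 0, -0.011, 0.9], [-160, -130, 0, 0.003, 0, -0.011, 0.9], [-160, -175, 0, 0.003, 0, -0.011, 0.9], [-160, -190, 0, 0.003, 0, -0.011, 0.9], [-160, -190, 0, 0.003, 0, -0.011, 0.9]]])

```text
time: 15.65
ee_pos: [0.5454, -0.2281, 0.2403]
tcp_rot: [-42.3, 90.0, -38.8]
wrist_force: [0.1, 0.3, -0.3]
opening: 0.0767
```

```bash
python3 - <<'E'
from h import *
from workcell import cams
o=show()
for n in ("side","top"):
    p=cams.camera(n); cv2.imwrite(f"pics/{n}7.png",p["pixels"][:,:,::-1])
    if n=="side":
        cv2.imwrite("pics/s7c.png",cv2.resize(p["pixels"][170:400,270:450,::-1],None,fx=2.6,fy=2.6,interpolation=cv2.INTER_CUBIC))
    W=cloud(p); s=(W-O)@AX;t=(W-O)@NX;z=W[...,2]
    for a in np.arange(-.07,.08,.004):
        k=(abs(s-a-.002)<.002)&(abs(t)<.011)&(z>.03)
        if k.sum(): print(round(a,4),k.sum(),np.median(z[k]).round(4),z[k].max().round(4))
    if n=="side":frame(p)
E
```

```text
t 15.65 s -0.2286 t 0.0003 z 0.2403 open 0.0767 Fs 0.32 Ft 0.14 Fz -0.29 q [-22.7  11.   17.8  96.8  -0.  -26.2]
-0.054 1 0.1125 0.1125
-0.05 18 0.1131 0.1145
-0.046 35 0.111 0.1149
-0.042 66 0.1044 0.1155
-0.038 62 0.0952 0.1076
-0.034 5 0.0916 0.0988
-0.01 10 0.1146 0.1154
-0.006 21 0.1146 0.116
-0.002 216 0.0884 0.1159
0.002 116 0.0751 0.1155
0.006 29 0.0513 0.0569
0.01 19 0.0504 0.0527
0.014 23 0.0504 0.0526
0.018 13 0.0513 0.0524
0.022 1 0.0533 0.0533
0.042 9 0.0756 0.0783
0.046 19 0.0782 0.0811
0.05 27 0.0774 0.0801
0.054 100 0.0686 0.0803
0.058 3 0.064 0.0648
0.062 21 0.0652 0.0668
0.066 20 0.0656 0.0673
0.07 25 0.0659 0.0673
0.074 24 0.0652 0.0678
0.078 23 0.0658 0.0683
-0.09 [0.06547165 0.25120336]
-0.05 [0.06486499 0.25184701]
0 [0.06188472 0.25081986]
0.05 [0.06708649 0.25135356]
0.09 [0.06933027 0.25137687]
0.228 22 0.0677 [115.  71.  46.]
0.23 22 0.0674 [112.  69.  45.]
0.232 17 0.0673 [109.  68.  44.]
0.234 18 0.0673 [109.  68.  44.]
0.236 20 0.0671 [109.5  68.   44. ]
0.238 16 0.0679 [117.  73.  47.]
0.24 24 0.0688 [118.  74.  48.]
0.242 20 0.0688 [116.5  72.   47. ]
0
[... 628 characters left out ...]
1032 0.1069
-0.038 28 0.0906 0.1022
-0.034 24 0.0821 0.0892
-0.03 24 0.0709 0.0826
-0.026 21 0.063 0.0685
-0.022 22 0.0538 0.0605
-0.018 17 0.0523 0.0581
-0.014 11 0.1135 0.1157
-0.01 22 0.1156 0.1218
-0.006 23 0.1151 0.1185
-0.002 31 0.0838 0.1184
0.002 20 0.0547 0.062
0.006 20 0.0523 0.0563
0.01 21 0.0517 0.0561
0.014 20 0.0526 0.0572
0.018 19 0.0528 0.0554
0.022 19 0.0534 0.0571
0.026 19 0.0521 0.0562
0.03 20 0.0509 0.0567
0.034 19 0.052 0.0575
0.038 20 0.0527 0.0799
0.042 21 0.0788 0.0868
0.046 20 0.0794 0.0833
0.05 20 0.0788 0.0847
0.054 17 0.0352 0.042
0.058 21 0.0632 0.0703
0.062 21 0.0675 0.0735
0.066 18 0.0664 0.0706
0.07 19 0.067 0.0705
0.074 19 0.0661 0.0723
0.078 21 0.0667 0.0725
```

View pics/s7c.png

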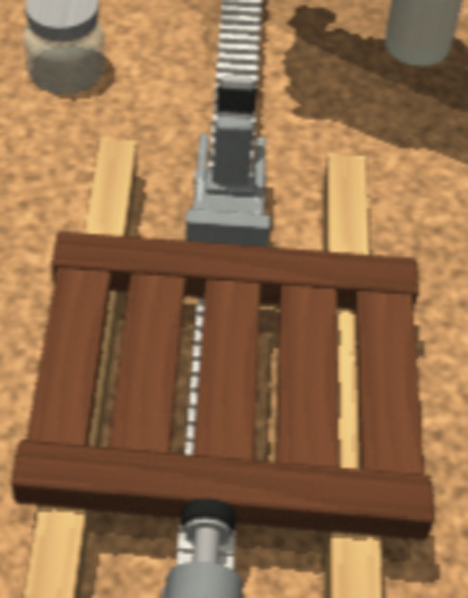

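View pics/top7.png

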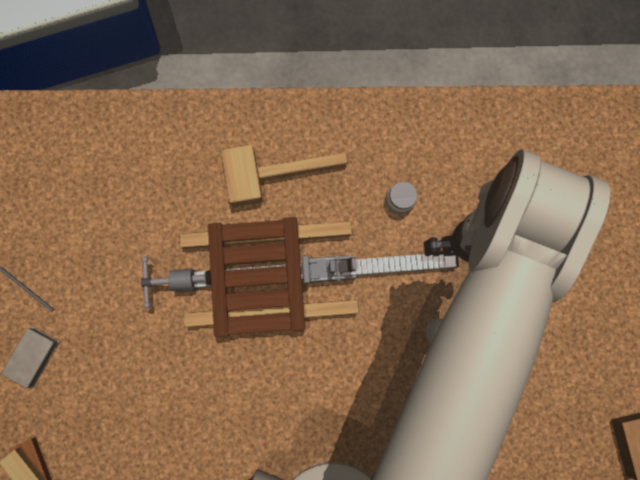

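```bash
python3 - <<'E'
from workcell import bot
print(bot.job_done())
E
```

```text
the job is handed in; nothing more can be done
None
```

I closed the clamp on the stool top and handed the job in after about 16 s of the 61 s allowed; no verdict was reported.

**What I did:** I squeezed the lever home, with lever and post at 27 mm together. Holding it squeezed, I slid the jaw about 125 mm and pushed the stool top onto the pad. I then let go, drew the jaw back until it locked, and lifted the arm clear.

**Last checks:**
- **Pressing home:** the force on the pad was about 11 N at most. It is inferred from the wrist force above sliding friction, and the cap's compression agrees.
- **Lock:** after about 6 mm of draw-back the jaw stopped dead and did not move under 17 N. The depth image shows the lever fully sprung back.
- **Gap and squareness:** the jaw face is about 6 mm from the stool top's edge. The top is square to the bar and flat on its bearers.
- **Bystanders:** the mallet and jar stand where they were. The arm partly hid the glue bottle in the last top view, but nothing touched it.
- **Pad contact (least certain):** I did not measure the force at the end. The stool top moved back about 1 mm when I let go. The depth image still puts it about 0.6 mm into the cap, which is close to the limit of what the cameras can show.

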